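# Put the mortar, shaker and salt box back on their own places

## Task

After wiping the counter someone put these three things back in each other's places: the clay mortar belongs in the middle of the round cork pad, the aluminium shaker in the middle of the square tile, and the wooden salt box in the middle of the oblong board, lengthwise along it. Swap them round, parking one of them upright in the empty upturned orange lid on the way, and leave each standing upright and released on its own place. Keep them upright, set them down gently instead of dropping them, and leave the bowl, beaker and can where they stand.

Things in the scene. Friction and masses are not known exactly. Their poses are not given: they have to be found in the camera images.
- mortar: Small round clay mortar, an open cup without pestle: 64 mm outside diameter with a straight upright wall from 24 mm up to its rim at 64 mm height, narrowing to a 52 mm foot; wall 7 mm. About 0.2 to 0.4 kg. Origin: centre of its underside, z up. Loose. At the start it stands on the square tile.
- shaker: Round upright aluminium shaker with a closed domed lid: body 48 mm diameter up to 66 mm height, lid collar 50 mm diameter from 66 to 75 mm, 84 mm high in all. About 0.1 to 0.2 kg. Origin: centre of its underside, z up. Loose. At the start it stands on the oblong wooden board.
- salt_box: Oblong closed pale wooden salt box: 80 mm long (its x), 52 mm wide (its y), sides 58 mm high, a small dark 30 x 12 mm bar on top up to 64 mm; the lid does not come off. About 0.1 to 0.25 kg. Origin: centre of its underside, z up. Either way round is the same. Loose. At the start it stands on the round cork pad.
- cork_pad: Flat round cork pad, 110 mm diameter, 10 mm thick; the mortar's place. Origin: centre of its underside, at counter height; its flat top lies 10 mm above. Fixed to the counter; where it lies on the counter and its yaw vary.
- tile: Flat square white ceramic tile, 100 x 100 mm, 10 mm thick; the shaker's place. Origin: centre of its underside, at counter height; its flat top lies 10 mm above. Fixed to the counter; where it lies on the counter and its yaw vary.
- board: Flat oblong dark wooden board, 130 mm long (its x), 84 mm wide (its y), 14 mm thick; the salt box's place. Origin: centre of its underside, at counter height; its flat top lies 14 mm above. Either way round is the same. Fixed to the counter; where it lies on the counter and its yaw vary.
- lid: Orange plastic pot lid lying upside down like a shallow dish, empty at the start: 124 mm outside diameter, flat floor of 112 mm diameter 4 mm above the counter, raised rim 4 mm thick and 9 mm high. Parking spot. Origin: centre of its underside, at counter height. Fixed to the counter; where it lies on the counter and its yaw vary.
- bowl: Bystander: small blue ceramic bowl, 92 mm rim diameter, 40 mm high. Origin: centre of its underside. Loose.
- beaker: Bystander: steel drinking beaker, 66 mm rim diameter, 80 mm high, open. Origin: centre of its underside. Loose.
- can: Bystander: closed food can, 68 mm diameter, 70 mm high. Origin: centre of its underside. Loose.
Things that resemble listed ones, but are neither listed nor needed, are in the scene too. Leave any blue look-alike of the cork_pad alone.

How it is judged:
On the way:
1. one of mortar, shaker and salt box stands upright, released and at rest in the upturned lid (((horizontal distance between mortar and lid below 0.04 m and z of mortar in the frame of lid below 0.008 m and angle between mortar's own z axis and vertical below 0.1 rad and contact force between mortar and the fingers below 0.1 N and linear speed of mortar below 0.02 m/s) or (horizontal distance between shaker and lid below 0.04 m and z of shaker in the frame of lid below 0.008 m and angle between shaker's own z axis and vertical below 0.1 rad and contact force between shaker and the fingers below 0.1 N and linear speed of shaker below 0.02 m/s) or (horizontal distance between salt_box and lid below 0.04 m and z of salt_box in the frame of lid below 0.008 m and angle between salt_box's own z axis and vertical below 0.1 rad and contact force between salt_box and the fingers below 0.1 N and linear speed of salt_box below 0.02 m/s))), for 0.2 s.
At the end, for the whole second after the job is handed in: Mortar on the cork pad, shaker on the tile, salt box on the board, each within 15 mm of the middle of its place, resting on its top (height within 4 mm), upright within 0.08 rad, released and at rest; the salt box's length along the board's within 0.2 rad, either way round (horizontal distance between mortar and cork_pad below 0.015 m and z of mortar in the frame of cork_pad between 0.006 and 0.014 m and angle between each of mortar, shaker, salt_box's own z axis and vertical below 0.08 rad and linear speed of each of mortar, shaker, salt_box below 0.02 m/s and contact force between each of mortar, shaker, salt_box and the fingers below 0.1 N and horizontal distance between shaker and tile below 0.015 m and z of shaker in the frame of tile between 0.006 and 0.014 m and horizontal distance between salt_box and board below 0.015 m and z of salt_box in the frame of board between 0.01 and 0.018 m and angle between the x axis of salt_box and the x axis of board, either way round below 0.2 rad); the robot touches nothing.
It fails at once if a thing is dropped or thrown (it moves faster than 0.5 m/s while not held) ((linear speed of mortar above 0.5 m/s and contact force between mortar and the fingers below 0.1 N) or (linear speed of shaker above 0.5 m/s and contact force between shaker and the fingers below 0.1 N) or (linear speed of salt_box above 0.5 m/s and contact force between salt_box and the fingers below 0.1 N)).
It fails at once if mortar, shaker or salt box is tipped by more than 0.5 rad (angle between any of mortar, shaker, salt_box's own z axis and vertical above 0.5 rad).
It fails at once if the bowl, beaker or can is moved by more than 25 mm or tipped over (distance of any of bowl, beaker, can from where it was at the start of the episode above 0.025 m or angle between any of bowl, beaker, can's own z axis and vertical above 0.4 rad).
It also fails if it takes over 104 s, if anything falls off the work surface, if the arm or the gripper's body presses on something with over 40 N, if the wrist force passes 120 N, or if a joint passes its speed limit or range.

## Robot

A 6-joint arm with a two-finger parallel gripper is mounted at the origin on the work surface. World frame = base frame: x ahead of the robot, y to its left, z up, the work surface at z = 0. Lengths are in m, angles in rad, forces in N, time in s.
With the tool pointing down it reaches from about 0.25 to 0.775 m from the base axis. Payload 4 kg.
Tool frame: the origin (TCP) lies at the very end of the fingers, on their centre line; the grasp point (between the pads) lies 19 mm behind it (tcp_to_grasp is the distance from the TCP to the grasp point, in m); z points along the fingers, y is the line along which they close (so a half turn about z gives the same grasp; the last joint's range is limited). The gripper opens to 94 mm and grips with 3 to 60 N. Pads are 16 mm wide; open, the fingers measure 119 mm over their backs; the gripper's body (75 mm by 177 mm) begins 78 mm behind the grasp point.
Start: joints at [-0.103, 0.087, 1.371, -0, 1.684, -0.103], TCP at [0.55, -0, 0.206] pointing down, gripper open.
Joint ranges: [-3.1, 3.1], [-0.76, 2.03], [0.27, 2.55], [-1.08, 4.22], [0.17, 2.65], [-2.57, 2.57]. Speed limits (rad/s): [2.79, 2.79, 3.14, 3.14, 3.14, 3.14].

## Interface

Orientations are given as [roll, pitch, yaw] about the fixed x, y, z axes, in that order (R = Rz(yaw) Ry(pitch) Rx(roll)).
In Python, from bench import * gives the robot as it stands.
- The arm moves only by the shell command python3 -m creep 'ROWS'. ROWS is a JSON list of rows, 1 to 20 of them, each of 5 numbers: the finger opening in m, then dx, dy, dz in fractions of the full range, 1 being 1 m, then a turn about the tool's z in parts of the range, where 1.0 means 4 rad; each row shifts and turns the commanded pose from where the row before left it, along the tool's axes as they then stand; what a row does not reach is not made up. A row lasts 1/12 s, in which the tool goes at most 0.0417 m and 0.125 rad, less where a joint would pass 70% of its speed; a pose out of reach is approached as far as the arm can. The fingers move at their own pace and stop on an object; the grip force is fixed at half the most. Time passes only in rows, so rows that do not move let the fingers close. It prints the time, the measured TCP pose, the force, the opening and the grip force at its end. Shift and turn numbers lie between -1 and 1, and a call with a number outside is refused. Input that does not fit is refused with a message, and nothing moves.
- get_obs(): the state, without advancing time (a new reading comes with each control period).
- snapshot(name): name is "scene" or "side" or "wrist"; returns a dict with "color" (384x512x3 uint8, blue, green, red), "fx", "fy", "cx", "cy" (pixels), "k1" (the pictures are not rectified: a ray, as slopes to the right and down, at radius r is drawn at 1 + k1 r^2 times it, then the intrinsics apply), "extrinsics" (4x4, takes a point from world to camera coordinates). Camera axes: x right, y down, z forward; pixel columns grow to the right and rows downward; lengths in m; the calibration is good to about 2 mm. A picture is of the moment at which its call begins. There is no depth.
- close_job(): hands the job in; it is judged then, once.
The state is a dict: "time": time; "joint_positions": joint angles; "qvel": joint speeds; "joint_torque": joint torques, N m; "tool_pos": TCP position; "ee_rot": TCP orientation; "wrist_force": force on the tool from outside, world axes, zero at the start; "wrist_torque": the same for the moment, N m; "width": finger opening in m; "finger_force": force on a finger pad.
Only numpy, scipy, OpenCV 4.12 (cv2) and the standard library are available. Lean on these libraries where they do the work, as an engineer would, in place of code of your own. Each camera call takes 0.05 s, during which the arm holds its last target. There are 200 camera calls.

## Working session

There is one attempt and no reset: what is moved stays moved. The work goes in short steps, Python scripts to look and compute and a shell command to move; the robot and the scene stay as the last step left them, time stands still between calls to the robot, and variables do not carry over. Pictures are saved under pics/ and viewed, at most 14 in all, crops included, and the job is handed in when it is done.

```bash
ls; mkdir -p pics
python3 - <<'E'
from bench import *
import cv2,numpy as np
o=get_obs()
print({k:np.round(v,3) for k,v in o.items()})
for n in("scene","side","wrist"):
    s=snapshot(n);cv2.imwrite(f"pics/{n}0.png",s["color"]);np.savez(f"pics/{n}0.npz",**s)
    print(n,s["fx"],s["fy"],s["cx"],s["cy"],s["k1"],np.round(s["extrinsics"],3).tolist())
E
```

```text
pics
{'time': np.float64(0.0), 'joint_positions': array([-0.103,  0.088,  1.372,  0.   ,  1.684, -0.103]), 'qvel': array([-0.001, -0.001, -0.   ,  0.001,  0.001,  0.   ]), 'joint_torque': array([ 1.0000e-03, -3.4018e+01, -3.0242e+01,  7.2000e-02,  3.3000e-02,
       -0.0000e+00]), 'tool_pos': array([0.549, 0.   , 0.204]), 'ee_rot': array([-3.139, -0.   ,  1.571]), 'wrist_force': array([ 0.369, -0.401, -0.348]), 'wrist_torque': array([0.004, 0.004, 0.048]), 'finger_force': np.float64(0.0), 'width': np.float64(0.094)}
scene 468.52178957773293 468.52178957773293 248.0948490166834 182.70064719112148 -0.05169124185355835 [[-0.442, 0.897, -0.002, 0.229], [0.773, 0.38, -0.509, -0.375], [-0.456, -0.226, -0.861, 1.537], [0.0, 0.0, 0.0, 1.0]]
side 467.6541404983575 467.6541404983575 266.41555885433945 189.62341439306041 -0.06800577931294859 [[-0.996, -0.093, 0.013, 0.481], [-0.056, 0.479, -0.876, 0.066], [0.075, -0.873, -0.483, 1.085], [0.0, 0.0, 0.0, 1.0]]
wrist 321.45410439247786 321.45410439247786 259.95307962719954 182.87744589551048 -0.0917506324709993 [[1.0, 0.001, -0.002, -0.549], [0.001, -0.964, 0.265, -0.027], [-0.002, -0.265, -0.964, 0.392], [0.0, 0.0, 0.0, 1.0]]
```

View pictures.

View pics/scene0.png

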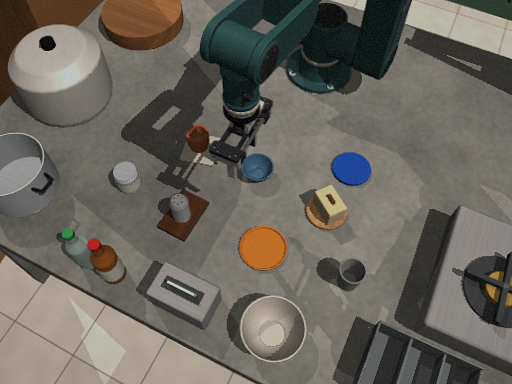

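View pics/side0.png

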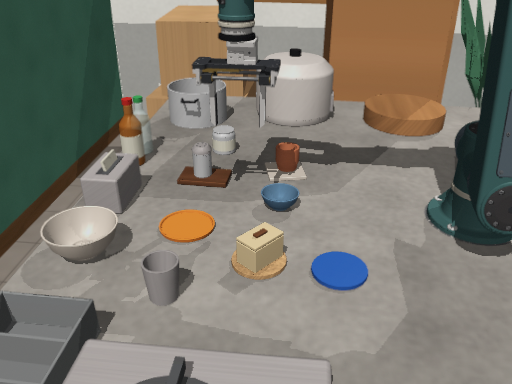

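View pics/wrist0.png

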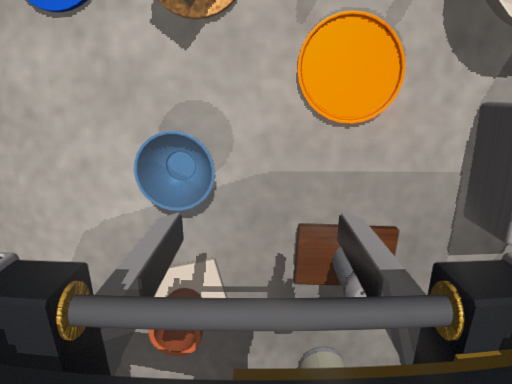

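```bash
cat > h.py <<'E'
import numpy as np,cv2
def ray(s,uv):
    K=np.array([[s["fx"],0,s["cx"]],[0,s["fy"],s["cy"]],[0,0,1.]])
    p=cv2.undistortPoints(np.float64(uv).reshape(-1,1,2),K,np.array([float(s["k1"]),0,0,0])).reshape(-1,2)
    E=np.array(s["extrinsics"]);R=E[:3,:3]
    return -R.T@E[:3,3],np.c_[p,np.ones(len(p))]@R
def plane(s,uv,z):
    c,d=ray(s,uv); return c+d*((z-c[2])/d[:,2])[:,None]
def proj(s,P):
    E=np.array(s["extrinsics"]);K=np.array([[s["fx"],0,s["cx"]],[0,s["fy"],s["cy"]],[0,0,1.]])
    return cv2.projectPoints(np.float64(P).reshape(-1,1,3),cv2.Rodrigues(E[:3,:3])[0],E[:3,3],K,np.array([float(s["k1"]),0,0,0]))[0].reshape(-1,2)
def tri(views):  # [(s,uv)] -> point, miss distance
    A=np.zeros((3,3));b=np.zeros(3);L=[]
    for s,uv in views:
        c,d=ray(s,uv);d=d[0]/np.linalg.norm(d[0]);M=np.eye(3)-np.outer(d,d);A+=M;b+=M@c;L.append((c,M))
    p=np.linalg.solve(A,b); return p,max(np.linalg.norm(M@(p-c)) for c,M in L)
E
python3 - <<'E'
from h import *
ims={n:dict(np.load(f"pics/{n}0.npz")) for n in("scene","side")}
rough={"scene":dict(tile=(198,152),mortar=(198,140),shaker=(180,208),board=(180,225),lid=(262,248),cork=(325,218),box=(328,205),bowl=(257,168),beaker=(351,273),can=(126,176)),
"side":dict(tile=(287,174),mortar=(287,158),shaker=(202,160),board=(205,178),lid=(187,226),cork=(259,262),box=(260,250),bowl=(280,200),beaker=(162,280),can=(223,140))}
for n,s in ims.items():
    hsv=cv2.cvtColor(s["color"],cv2.COLOR_BGR2HSV)
    for k,uv in rough[n].items():
        print(n,k,np.round(plane(s,uv,.02)[0,:2],3),hsv[uv[1],uv[0]])
T=[]
for n,(u,v) in {"scene":(190,175),"side":(245,180)}.items():
    c=ims[n]["color"][v-65:v+65,u-85:u+85]; T.append(cv2.resize(c,(400,306),interpolation=cv2.INTER_NEAREST))
for n,(u,v) in {"scene":(300,215),"side":(255,235)}.items():
    c=ims[n]["color"][v-65:v+65,u-85:u+85]; T.append(cv2.resize(c,(400,306)))
cv2.imwrite("pics/crop1.png",np.vstack([np.hstack(T[:2]),np.hstack(T[2:])])[:600])
E
```

```text
scene tile [ 0.474 -0.181] [  9 190  55]
scene mortar [ 0.437 -0.202] [ 11 191  72]
scene shaker [ 0.653 -0.136] [  4  17 119]
scene board [ 0.697 -0.11 ] [ 10 154  76]
scene lid [0.66 0.11] [ 14 202 189]
scene cork [0.51  0.223] [ 19 101  63]
scene box [0.47  0.216] [ 24  82 195]
scene bowl [ 0.448 -0.006] [103 121 101]
scene beaker [0.623 0.338] [20 15 50]
scene can [ 0.633 -0.323] [ 30   5 150]
side tile [ 0.442 -0.136] [ 16  31 182]
side mortar [ 0.447 -0.235] [  9 160 105]
side shaker [ 0.681 -0.194] [ 30   2 156]
side board [ 0.65  -0.088] [ 10 135  98]
side lid [0.642 0.137] [ 16 195 217]
side cork [0.475 0.244] [ 19  84 142]
side box [0.477 0.205] [ 19  84 149]
side bowl [0.451 0.002] [104 101 151]
side beaker [0.645 0.317] [  9  14 124]
side can [ 0.648 -0.341] [  0   2 161]
```

View pics/crop1.png

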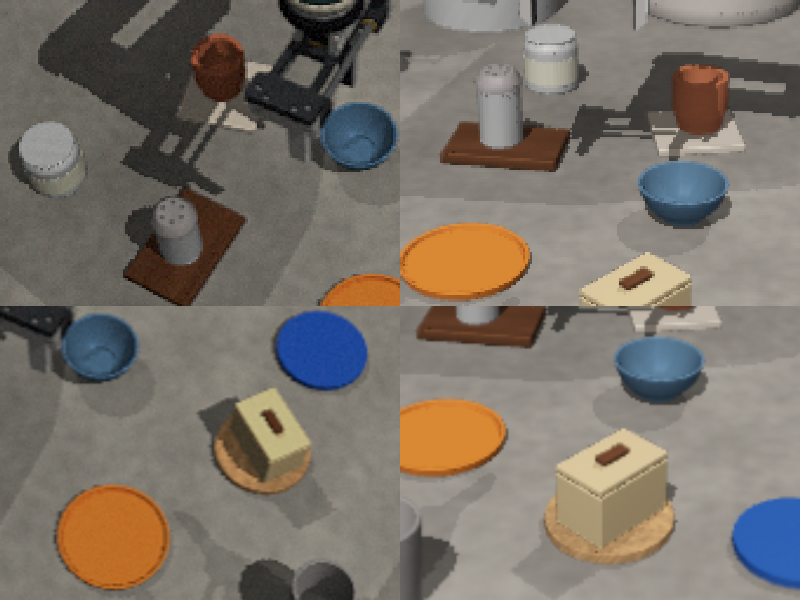

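```bash
python3 -m creep '[[0.094, -0.04, 0, 0, 0], [0.094, -0.04, 0, 0, 0], [0.094, -0.04, 0, 0, 0], [0.094, -0.04, 0, 0, 0], [0.094, -0.04, 0, 0, 0], [0.094, -0.04, 0, 0, 0], [0.094, 0, 0, 0, 0], [0.094, 0, 0, 0, 0], [0.094, 0, 0, 0, 0]]'
python3 - <<'E'
from bench import *
from h import *
for n in("wrist","scene","side"):
    s=snapshot(n);np.savez(f"pics/{n}1.npz",**s)
    if n!="side":cv2.imwrite(f"pics/{n}1.png",s["color"])
E
```

```text
time: 0.9
tool_pos: [0.5498, -0.2397, 0.205]
ee_rot: [-3.141, -0.001, 1.57]
wrist_force: [0.4, 0.8, -0.3]
width: 0.0941
finger_force: 0.0
```

View pics/wrist1.png

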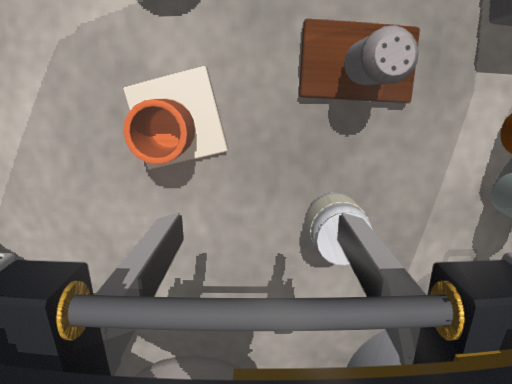

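View pics/scene1.png

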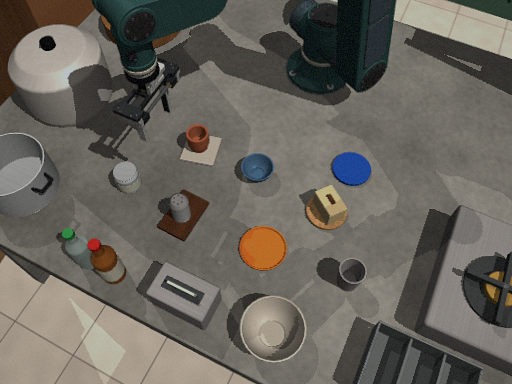

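```bash
cat >> h.py <<'E'
def mask(s,lo,hi,box):
    h=cv2.cvtColor(s["color"],cv2.COLOR_BGR2HSV);m=cv2.inRange(h,np.array(lo),np.array(hi))
    k=np.zeros_like(m);x0,y0,x1,y1=box;k[y0:y1,x0:x1]=255;return m&k
def big(m):
    c=cv2.findContours(m,cv2.RETR_EXTERNAL,cv2.CHAIN_APPROX_NONE)[0];return max(c,key=cv2.contourArea)
def circ(P):
    P=np.array(P)[:,:2];A=np.c_[2*P,np.ones(len(P))];q=np.linalg.lstsq(A,(P**2).sum(1),rcond=None)[0]
    return q[:2],np.sqrt(q[2]+q[:2]@q[:2])
def rect(P):  # metric min-area rect: centre, long, short, yaw of long side
    (cx,cy),(w,h),a=cv2.minAreaRect(np.float32(np.array(P)[:,:2]*1000));a=np.radians(a)
    if w<h:w,h,a=h,w,a+np.pi/2
    return np.round([cx/1e3,cy/1e3,w/1e3,h/1e3,(a+np.pi/2)%np.pi-np.pi/2],4)
E
cat > m1.py <<'E'
from h import *
S={n:dict(np.load(f"pics/{n}.npz")) for n in("scene1","side1","wrist0","wrist1")}
# lid, filled contour
for n,b in dict(scene1=(230,215,300,280),side1=(150,200,225,250),wrist0=(280,0,420,140)).items():
    c=big(mask(S[n],(8,140,100),(22,255,255),b))[:,0]
    print("lid",n,[np.round(np.r_[circ(plane(S[n],c,z))],4) if 0 else (np.round(circ(plane(S[n],c,z))[0],4),round(circ(plane(S[n],c,z))[1],4)) for z in(0,.009)])
# board
H={}
for n,b in dict(wrist1=(280,5,440,115),scene1=(145,180,220,250),side1=(170,160,240,195)).items():
    m=mask(S[n],(4,100,25),(16,255,255),b);h=cv2.convexHull(big(m));q=cv2.approxPolyDP(h,5,True)[:,0]
    print("board",n,q.tolist(),rect(plane(S[n],h[:,0],.014)))
# tile
for n,b in dict(wrist1=(105,55,240,180),scene1=(170,125,235,175),side1=(255,160,320,185)).items():
    m=mask(S[n],(8,8,150),(35,70,255),b);h=cv2.convexHull(big(m));q=cv2.approxPolyDP(h,5,True)[:,0]
    print("tile",n,q.tolist(),rect(plane(S[n],h[:,0],.010)))
# mortar rim
for n,b in dict(wrist1=(105,80,210,180),scene1=(180,118,215,156),side1=(270,135,310,175)).items():
    m=mask(S[n],(3,150,40),(15,255,255),b);c=big(m)[:,0];x,y,w,h=cv2.boundingRect(c)
    print("mortar",n,(x,y,w,h),[np.round(v,4) for v in circ(plane(S[n],c,.074))])
E
python3 m1.py
```

```text
lid scene1 [(array([0.6495, 0.1076]), np.float64(0.0609)), (array([0.653, 0.109]), np.float64(0.0605))]
lid side1 [(array([0.6534, 0.1014]), np.float64(0.0633)), (array([0.6494, 0.1148]), np.float64(0.0623))]
lid wrist0 [(array([0.6537, 0.1092]), np.float64(0.0624)), (array([0.6512, 0.1084]), np.float64(0.061))]
board wrist1 [[305, 20], [389, 25], [414, 70], [410, 100], [301, 95]] [ 0.6588 -0.1238  0.1284  0.0822 -0.0365]
board scene1 [[185, 190], [208, 203], [182, 240], [158, 225]] [ 0.6635 -0.1209  0.1304  0.0845 -0.043 ]
board side1 [[177, 181], [185, 167], [231, 173], [224, 187]] [ 0.6569 -0.1093  0.1307  0.1009 -0.0384]
tile wrist1 [[239, 55], [239, 144], [229, 154], [149, 179], [105, 179], [105, 55]] [ 0.4425 -0.1889  0.1653  0.145  -0.0207]
tile scene1 [[221, 138], [212, 164], [180, 158], [184, 148]] [ 0.4524 -0.1855  0.0977  0.0975  0.2255]
tile side1 [[265, 162], [301, 166], [306, 177], [270, 180]] [ 0.4482 -0.1731  0.124   0.0984 -1.3303]
mortar wrist1 (124, 100, 63, 64) [array([ 0.4477, -0.195 ]), np.float64(0.0311)]
mortar scene1 (186, 125, 23, 28) [array([ 0.4627, -0.184 ]), np.float64(0.0388)]
mortar side1 (276, 143, 23, 29) [array([ 0.4442, -0.13  ]), np.float64(0.0632)]
```

```bash
cat > m2.py <<'E'
from m1 import *
print("----")
w=S["wrist1"]
print(cv2.cvtColor(w["color"],cv2.COLOR_BGR2HSV)[[100,60,130,131],[205,260,157,127]].tolist())
m=mask(w,(8,5,205),(40,90,255),(105,55,240,180))
h=cv2.convexHull(big(m));q=cv2.approxPolyDP(h,4,True)[:,0]
print("tile",q.tolist(),rect(plane(w,h[:,0],.010)))
# heights by two views (scene+wrist, side+wrist)
def t(name,**uv):
    p,e=tri([(S[n],x) for n,x in uv.items()]);print(name,np.round(p,4),"miss",round(e,4))
t("board corner far-left",wrist1=(305,20),scene1=(208,203))
t("board corner far-left",wrist1=(305,20),side1=(231,173+0))
t("board near-left",wrist1=(301,96),scene1=(185,190))
t("tile right-top",wrist1=(206,67),scene1=(221,138));t("tile c2",wrist1=(226,151),scene1=(180,158));
# mortar rim: bright ring
m=mask(w,(3,150,120),(15,255,255),(105,80,210,180));c=big(m)[:,0];print(cv2.boundingRect(c),[np.round(v,4) for v in circ(plane(w,c,.074))])
# shaker: grey light lid in wrist, holes
for n,b in dict(wrist1=(345,15,425,95),scene1=(165,185,195,225),side1=(190,135,215,182)).items():
    s=S[n];g=cv2.cvtColor(s["color"],cv2.COLOR_BGR2GRAY)[b[1]:b[3],b[0]:b[2]]
    cv2.imwrite(f"pics/sh_{n}.png",cv2.resize(s["color"][b[1]:b[3],b[0]:b[2]],(400,400*(b[3]-b[1])//(b[2]-b[0])),interpolation=cv2.INTER_NEAREST)[:600])
a=[cv2.resize(cv2.imread(f"pics/sh_{n}.png"),(w_,600)) for n,w_ in (("wrist1",380),("scene1",400))]
a[0]=cv2.resize(a[0],(380,600)); cv2.imwrite("pics/crop2.png",np.hstack(a))
E
python3 m2.py|sed '1,/----/d'
```

```text
[[17, 27, 235], [16, 25, 152], [9, 152, 119], [9, 176, 222]]
tile [[123, 88], [204, 66], [226, 149], [195, 157], [130, 109]] [ 0.4511 -0.1875  0.0984  0.0983 -1.3417]
board corner far-left [ 0.5994 -0.0804  0.004 ] miss 0.0008
board corner far-left [ 0.5882 -0.0881  0.039 ] miss 0.006
board near-left [ 0.5945 -0.16    0.0053] miss 0.003
tile right-top [ 0.4879 -0.1215  0.1248] miss 0.0268
tile c2 [ 0.5079 -0.2252  0.0055] miss 0.0014
(124, 100, 63, 64) [array([ 0.4477, -0.195 ]), np.float64(0.0311)]
```

View pics/crop2.png

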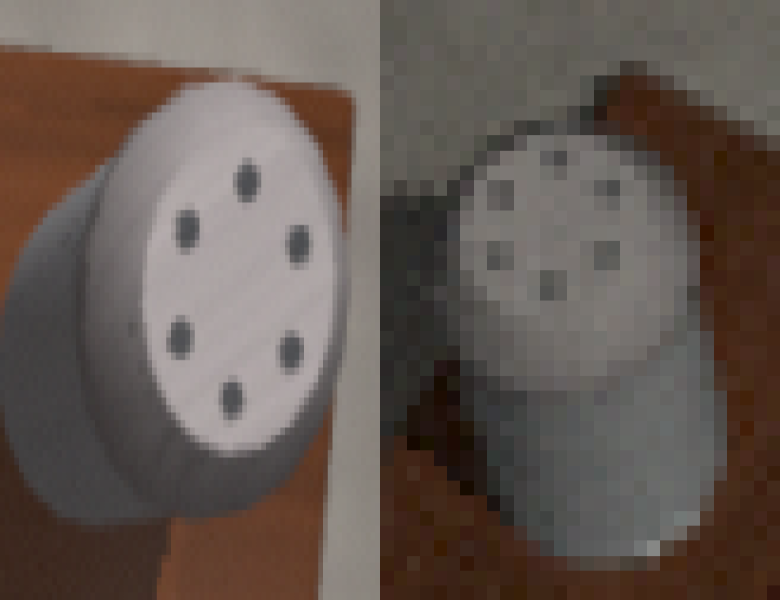

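```bash
python3 -m creep '[[0.094, 0.015, -0.034, 0, 0], [0.094, 0.015, -0.034, 0, 0], [0.094, 0.015, -0.034, 0, 0], [0.094, 0, 0, 0, 0], [0.094, 0, 0, 0, 0], [0.094, 0, 0, 0, 0]]'
cat > m3.py <<'E'
from m2 import *
print("====")
t("shaker top",wrist1=(394.8,53.3),scene1=(177.6,199.4))
import os
if not os.path.exists("pics/wrist2.npz"):
    from bench import *
    s=snapshot("wrist");np.savez("pics/wrist2.npz",**s);cv2.imwrite("pics/wrist2.png",s["color"])
S["wrist2"]=dict(np.load("pics/wrist2.npz"))
def sub(n,q):
    g=cv2.cvtColor(S[n]["color"],cv2.COLOR_BGR2GRAY);p=np.float32(q).reshape(-1,1,2)
    return cv2.cornerSubPix(g,p,(4,4),(-1,-1),(3,30,.01))[:,0]
a=sub("wrist0",[(297,225),(397,228)]);b=sub("wrist1",[(305,20),(419,27)]);print(a.tolist(),b.tolist())
for i in(0,1):t("board corner",wrist0=a[i],wrist1=b[i])
E
python3 m3.py|sed '1,/====/d'
```

```text
time: 1.55
tool_pos: [0.4489, -0.1945, 0.2064]
ee_rot: [3.139, 0.001, 1.572]
wrist_force: [-0.3, -0.0, 0.2]
width: 0.094
finger_force: 0.0
shaker top [ 0.6653 -0.1248  0.0966] miss 0.0002
[[298.2714538574219, 223.14962768554688], [396.3960266113281, 226.4479522705078]] [[304.44110107421875, 18.797590255737305], [419.2627258300781, 27.799213409423828]]
board corner [ 0.5976 -0.0789  0.0057] miss 0.0003
board corner [ 0.7268 -0.0845  0.0057] miss 0.0017
```

View pics/wrist2.png

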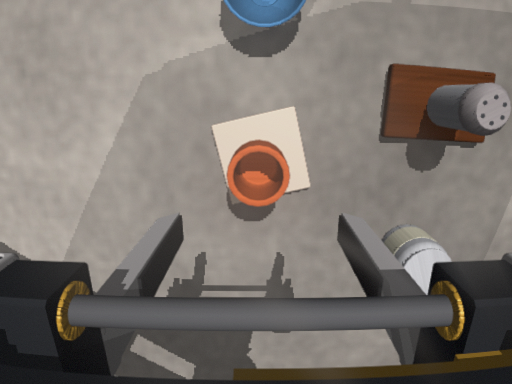

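```bash
cat > m4.py <<'E'
from m3 import *
print("####")
a=sub("wrist1",[(419,27),(206,67),(125,88),(226,151)]);b=sub("wrist2",[(495,72),(295,108),(213,127),(309,188)])
for i,n in enumerate(["board","tile","tile","tile"]):print(a[i],b[i]);t(n,wrist1=a[i],wrist2=b[i])
C={}
for n,bx in dict(wrist1=(105,80,210,180),wrist2=(215,130,300,215)).items():
    m=mask(S[n],(3,150,140),(15,255,255),bx);c=big(m)[:,0]
    e=cv2.fitEllipse(c);C[n]=e[0];print(n,np.round(e[0],1),np.round(e[1],1),[np.round(v,4) for v in circ(plane(S[n],c,.074))])
t("mortar rim",**C)
w=S["wrist2"];m=mask(w,(8,5,205),(40,90,255),(205,95,320,205))
h=cv2.convexHull(big(m));print("tile",rect(plane(w,h[:,0],.010)))
m=mask(w,(4,100,25),(16,255,255),(370,50,505,150));h=cv2.convexHull(big(m));print("board",rect(plane(w,h[:,0],.014)))
E
python3 m4.py|sed '1,/####/d'
```

```text
[419.26273   27.799213] [495.14566  73.53139]
board [ 0.7257 -0.0856  0.012 ] miss 0.0001
[204.55273   65.398766] [293.9433   106.190254]
tile [ 0.4875 -0.129   0.0107] miss 0.0001
[122.85648   87.232216] [211.24957 125.19504]
tile [ 0.3921 -0.151   0.0097] miss 0.0001
[226.4181  150.51808] [309.5607  186.47034]
tile [ 0.5096 -0.2252  0.0087] miss 0.0001
wrist1 [155.4 130.7] [61.9 64.4] [array([ 0.4475, -0.1952]), np.float64(0.031)]
wrist2 [257.8 175. ] [60.2 60.5] [array([ 0.4466, -0.1951]), np.float64(0.0306)]
mortar rim [ 0.4466 -0.1951  0.0707] miss 0.0001
tile [ 0.4509 -0.1873  0.0976  0.0976 -1.3421]
board [ 0.6582 -0.1237  0.1289  0.0828 -0.0376]
```

```bash
python3 -m creep '[[0.094, 0, -0.002, 0.04, 0], [0.094, 0, 0, 0.04, 0], [0.094, 0, 0, 0.04, 0], [0.094, 0, 0, 0.03, 0], [0.094, 0, 0, 0.02, 0], [0.094, 0, 0, 0, 0], [0.094, 0, 0, 0, 0], [0.094, 0, 0, 0, 0]]'; python3 -m creep '[[0.05, 0, 0, 0, 0], [0.05, 0, 0, 0, 0], [0.05, 0, 0, 0, 0], [0.05, 0, 0, 0, 0], [0.05, 0, 0, 0, 0], [0.05, 0, 0, 0, 0], [0.05, 0, 0, 0, 0], [0.05, 0, 0, 0, 0]]'
```

```text
time: 2.27
tool_pos: [0.448, -0.1959, 0.0372]
ee_rot: [3.139, 0.001, 1.571]
wrist_force: [-0.2, 0.2, -0.4]
width: 0.0938
finger_force: 0.0
time: 2.93
tool_pos: [0.4466, -0.1952, 0.0361]
ee_rot: [3.14, 0.0, 1.571]
wrist_force: [1.1, -0.1, 3.4]
width: 0.0621
finger_force: 29.9
```

```bash
python3 -m creep '[[0.05, 0, 0, -0.01, 0], [0.05, 0, 0, -0.03, 0], [0.05, 0, 0, -0.04, 0], [0.05, 0, 0, -0.04, 0], [0.05, 0, 0, -0.03, 0], [0.05, 0.0305, 0.0204, 0, 0], [0.05, 0.0305, 0.0204, 0, 0], [0.05, 0.0305, 0.0204, 0, 0], [0.05, 0.0305, 0.0204, 0, 0], [0.05, 0.0305, 0.0204, 0, 0], [0.05, 0.0305, 0.0204, 0, 0], [0.05, 0.0305, 0.0204, 0, 0], [0.05, 0.0305, 0.0204, 0, 0], [0.05, 0.0305, 0.0204, 0, 0], [0.05, 0.0305, 0.0204, 0, 0], [0.05, 0, 0, 0, 0], [0.05, 0, 0, 0, 0], [0.05, 0, 0, 0, 0]]'
python3 - <<'E'
from bench import *
from h import *
for n in("wrist","side"):
    s=snapshot(n);np.savez(f"pics/{n}3.npz",**s);cv2.imwrite(f"pics/{n}3.png",s["color"])
E
```

```text
time: 4.43
tool_pos: [0.6492, 0.1097, 0.1841]
ee_rot: [-3.138, 0.001, 1.571]
wrist_force: [-1.4, 0.2, -2.7]
width: 0.0623
finger_force: 29.9
```

View pics/wrist3.png

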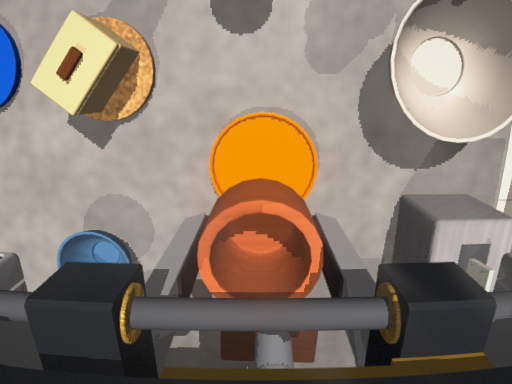

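```bash
python3 -m creep '[[0.05, 0, 0.002, 0.03, 0], [0.05, 0, 0, 0.04, 0], [0.05, 0, 0, 0.04, 0], [0.05, 0, 0, 0.03, 0], [0.05, 0, 0, 0.008, 0], [0.05, 0, 0, 0.002, 0], [0.05, 0, 0, 0.002, 0], [0.05, 0, 0, 0.002, 0], [0.05, 0, 0, 0, 0], [0.05, 0, 0, 0, 0]]'
python3 - <<'E'
from h import *
S={"scene1":0,"side1":0,"wrist3":0}
for n in S:S[n]=dict(np.load(f"pics/{n}.npz"))
w=S["wrist3"]
c=big(mask(w,(8,180,150),(22,255,255),(200,105,330,182)))[:,0];c=cv2.convexHull(c)[:,0];c=c[c[:,1]<178]
print("lid",[np.round(v,4) for v in circ(plane(w,c,.009))])
# cork: orange-brown; use outer arc on right/bottom
m=mask(w,(8,90,60),(20,255,255),(60,10,165,130));c=big(m);h=cv2.convexHull(c)[:,0]
P=plane(w,h,.010)[:,:2]
for _ in range(6):
    q,r=circ(P);d=np.abs(np.linalg.norm(P-q,axis=1)-r);P=P[d<max(.0015,np.percentile(d,85))]
print("cork wrist",np.round(q,4),r,len(P))
m=mask(w,(20,50,150),(32,160,255),(20,5,145,125));h=cv2.convexHull(big(m));print("box top",rect(plane(w,h[:,0],.068)),cv2.approxPolyDP(h,4,True)[:,0].tolist())
for n,b in dict(scene1=(310,180,350,232),side1=(230,220,292,280)).items():
    s=S[n];hv=cv2.cvtColor(s["color"],cv2.COLOR_BGR2HSV)
    m=mask(s,(20,40,150 if n=="scene1" else 185),(32,160,255),b);h=cv2.convexHull(big(m));print(n,"box top",rect(plane(s,h[:,0],.068)),cv2.approxPolyDP(h,3,True)[:,0].tolist())
    m=mask(s,(12,85,50),(19,255,255),b);h=cv2.convexHull(big(m))[:,0];P=plane(s,h,.010)[:,:2]
    for _ in range(6):
        q,r=circ(P);d=np.abs(np.linalg.norm(P-q,axis=1)-r);P=P[d<max(.0015,np.percentile(d,85))]
    print(n,"cork",np.round(q,4),r,len(P))
E
```

```text
time: 5.37
tool_pos: [0.6535, 0.11, 0.034]
ee_rot: [3.137, -0.0, 1.571]
wrist_force: [-0.3, -0.1, -2.5]
width: 0.0625
finger_force: 29.9
lid [array([0.6515, 0.1088]), np.float64(0.0607)]
cork wrist [0.4818 0.2158] 0.05393801170528015 23
box top [0.478  0.2189 0.081  0.0512 0.9001] [[74, 11], [115, 44], [71, 114], [31, 80]]
scene1 box top [0.479  0.2202 0.0817 0.0513 0.8955] [[332, 185], [346, 208], [330, 216], [316, 191]]
scene1 cork [0.4835 0.2174] 0.05477277079859135 15
side1 box top [0.4768 0.2213 0.0805 0.0515 0.9043] [[282, 231], [256, 248], [237, 238], [264, 222]]
side1 cork [0.4783 0.2282] 0.05441275344671384 12
```

```bash
python3 -m creep '[[0.05, 0, 0, 0.001, 0], [0.05, 0, 0, 0.001, 0], [0.05, 0, 0, 0.001, 0], [0.05, 0, 0, 0, 0], [0.05, 0, 0, 0, 0]]'
```

```text
time: 5.78
tool_pos: [0.6527, 0.1102, 0.0302]
ee_rot: [3.14, -0.0, 1.571]
wrist_force: [-1.3, -0.1, 5.2]
width: 0.0622
finger_force: 29.9
```

```bash
python3 -m creep '[[0.094, 0, 0, 0, 0], [0.094, 0, 0, 0, 0], [0.094, 0, 0, 0, 0], [0.094, 0, 0, 0, 0], [0.094, 0, 0, 0, 0], [0.094, 0, 0, 0, 0], [0.094, 0, 0, 0, 0]]'; python3 -m creep '[[0.094, 0, 0, -0.01, 0], [0.094, 0, 0, -0.03, 0], [0.094, 0, 0, -0.04, 0], [0.094, 0, 0, -0.04, 0], [0.094, 0, 0, -0.02, 0], [0.094, -0.02, 0.002, 0, 0], [0.094, -0.04, 0.002, 0, 0], [0.094, -0.04, 0.002, 0, 0], [0.094, -0.04, 0.002, 0, 0], [0.094, -0.04, 0.002, 0, 0], [0.094, -0.04, 0.002, 0, 0], [0.094, -0.015, 0, 0, 0], [0.094, 0, 0, 0, 0], [0.094, 0, 0, 0, 0], [0.094, 0, 0, 0, 0]]'
python3 - <<'E'
from bench import *
from h import *
for n in("wrist","side"):
    s=snapshot(n);np.savez(f"pics/{n}4.npz",**s);cv2.imwrite(f"pics/{n}4.png",s["color"])
a=cv2.imread("pics/wrist4.png");b=cv2.imread("pics/side4.png")
cv2.imwrite("pics/pair4.png",np.hstack([cv2.resize(a,(400,300)),cv2.resize(b,(400,300))]))
E
```

```text
time: 6.37
tool_pos: [0.652, 0.11, 0.0283]
ee_rot: [-3.141, 0.0, 1.571]
wrist_force: [-0.1, 0.2, 0.3]
width: 0.0938
finger_force: 0.0
time: 7.62
tool_pos: [0.6642, -0.1234, 0.169]
ee_rot: [3.141, -0.001, 1.572]
wrist_force: [0.3, -0.4, 0.0]
width: 0.0943
finger_force: 0.0
```

View pics/pair4.png

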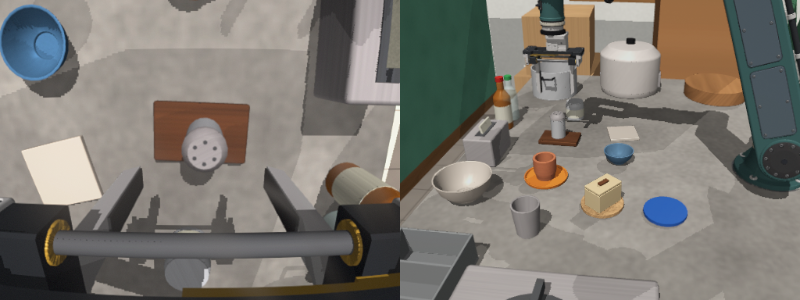

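```bash
python3 -m creep '[[0.094, -0.001, 0.001, 0.03, 0], [0.094, 0, 0, 0.04, 0], [0.094, 0, 0, 0.035, 0], [0.094, 0, 0, 0.02, 0], [0.094, 0, 0, 0.004, 0], [0.094, 0, 0, 0, 0], [0.094, 0, 0, 0, 0], [0.094, 0, 0, 0, 0]]'; python3 -m creep '[[0.035, 0, 0, 0, 0], [0.035, 0, 0, 0, 0], [0.035, 0, 0, 0, 0], [0.035, 0, 0, 0, 0], [0.035, 0, 0, 0, 0], [0.035, 0, 0, 0, 0], [0.035, 0, 0, 0, 0], [0.035, 0, 0, 0, 0], [0.035, 0, 0, 0, 0]]'
```

```text
time: 8.38
tool_pos: [0.667, -0.1259, 0.0428]
ee_rot: [3.136, 0.001, 1.572]
wrist_force: [-0.1, -0.4, 0.5]
width: 0.0942
finger_force: 0.0
time: 9.13
tool_pos: [0.665, -0.126, 0.0394]
ee_rot: [-3.142, -0.0, 1.571]
wrist_force: [0.5, 0.3, 1.4]
width: 0.0494
finger_force: 30.0
```

```bash
python3 -m creep '[[0.035, 0, 0, -0.01, 0], [0.035, 0, 0, -0.03, 0], [0.035, 0, 0, -0.04, 0], [0.035, 0, 0, -0.02, 0], [0.035, -0.0103, -0.0357, 0, 0], [0.035, -0.0103, -0.0357, 0, 0], [0.035, -0.0103, -0.0357, 0, 0], [0.035, -0.0103, -0.0357, 0, 0], [0.035, -0.0103, -0.0357, 0, 0], [0.035, -0.0103, -0.0357, 0, 0], [0.035, 0, 0, 0, 0], [0.035, 0, 0, 0, 0], [0.035, 0, 0, 0.03, 0], [0.035, 0, 0, 0.03, 0], [0.035, 0, 0, 0.02, 0], [0.035, 0, 0, 0.01, 0], [0.035, 0, 0, 0, 0], [0.035, 0, 0, 0, 0], [0.035, 0, 0, 0, 0]]'
```

```text
time: 10.72
tool_pos: [0.4526, -0.1883, 0.0513]
ee_rot: [3.139, 0.001, 1.571]
wrist_force: [0.1, -0.4, -0.9]
width: 0.0495
finger_force: 30.0
```

```bash
python3 -m creep '[[0.035, 0, -0.001, 0.006, 0], [0.035, 0, 0, 0.004, 0], [0.035, 0, 0, 0.002, 0], [0.035, 0, 0, 0.001, 0], [0.035, 0, 0, 0.001, 0], [0.035, 0, 0, 0, 0], [0.035, 0, 0, 0, 0]]'
```

```text
time: 11.3
tool_pos: [0.4499, -0.1878, 0.0356]
ee_rot: [3.141, 0.0, 1.571]
wrist_force: [0.3, -0.7, -0.5]
width: 0.0494
finger_force: 30.0
```

```bash
python3 -m creep '[[0.035, 0, 0, 0.001, 0], [0.035, 0, 0, 0, 0], [0.035, 0, 0, 0, 0], [0.035, 0, 0, 0, 0]]'
```

```text
time: 11.63
tool_pos: [0.4502, -0.1881, 0.0353]
ee_rot: [3.141, 0.001, 1.571]
wrist_force: [-1.1, 0.2, 5.1]
width: 0.0497
finger_force: 30.0
```

The rows are not in the units I measure in: turns go in shares of 4 rad. I convert before sending: 0.112 rad / 4 = 0.028.

```bash
python3 -m creep '[[0.094, 0, 0, 0, 0], [0.094, 0, 0, 0, 0], [0.094, 0, 0, 0, 0], [0.094, 0, 0, 0, 0], [0.094, 0, 0, 0, 0], [0.094, 0, 0, 0, 0], [0.094, 0, 0, 0, 0], [0.094, 0, 0, 0, 0], [0.094, 0, 0, -0.01, 0], [0.094, 0, 0, -0.03, 0], [0.094, 0, 0, -0.04, 0], [0.094, 0, 0, -0.04, 0], [0.094, 0, 0, -0.03, 0]]'; python3 -m creep '[[0.094, 0.037, 0.0025, 0, 0], [0.094, 0.037, 0.0025, 0, 0], [0.094, 0.037, 0.0025, 0, 0], [0.094, 0.037, 0.0025, 0, 0], [0.094, 0.037, 0.0025, 0, 0], [0.094, 0.037, 0.0025, 0, 0], [0.094, 0.037, 0.0025, 0, 0], [0.094, 0.037, 0.0025, 0, 0], [0.094, 0.037, 0.0025, 0, 0], [0.094, 0.037, 0.0025, 0, 0], [0.094, 0.037, 0.0025, 0, 0], [0.094, 0, 0, 0, 0.028], [0.094, 0, 0, 0, 0.028], [0.094, 0, 0, 0, 0.028], [0.094, 0, 0, 0, 0.028], [0.094, 0, 0, 0, 0.028], [0.094, 0, 0, 0, 0.028], [0.094, 0, 0, 0, 0], [0.094, 0, 0, 0, 0]]'
python3 - <<'E'
from bench import *
from h import *
for n in("wrist","scene","side"):
    s=snapshot(n);np.savez(f"pics/{n}5.npz",**s);cv2.imwrite(f"pics/{n}5.png",s["color"])
a=cv2.imread("pics/wrist5.png");b=cv2.imread("pics/side5.png")
cv2.imwrite("pics/pair5.png",np.hstack([cv2.resize(a,(400,300)),b[80:320,80:400].copy().repeat(1,0) if 0 else cv2.resize(b[80:320,80:400],(400,300))]))
w=dict(np.load("pics/wrist5.npz"))
m=mask(w,(20,50,140),(32,160,255),(180,60,360,215));h=cv2.convexHull(big(m));print("box top",rect(plane(w,h[:,0],.068)),cv2.approxPolyDP(h,4,True)[:,0].tolist())
E
```

```text
time: 12.72
tool_pos: [0.4505, -0.1881, 0.1889]
ee_rot: [3.138, 0.002, 1.571]
wrist_force: [0.8, -0.8, 0.7]
width: 0.094
finger_force: 0.0
time: 14.3
tool_pos: [0.4774, 0.2192, 0.1852]
ee_rot: [3.141, -0.001, 0.902]
wrist_force: [-0.2, 0.2, 0.3]
width: 0.094
finger_force: 0.0
box top [0.4793 0.2213 0.0775 0.0512 0.9035] [[286, 138], [287, 213], [235, 214], [234, 139]]
```

View pics/pair5.png

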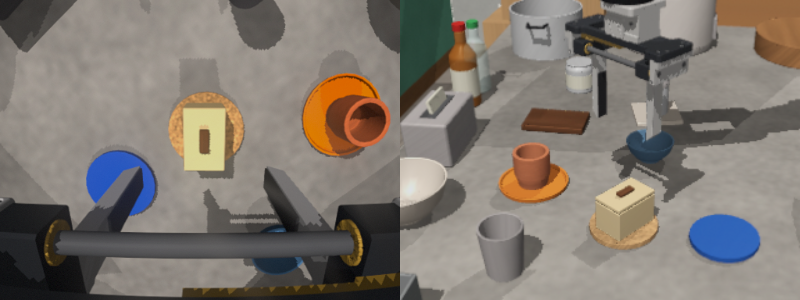

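```bash
python3 -m creep '[[0.094, 0.001, 0, 0.03, 0], [0.094, 0, 0, 0.04, 0], [0.094, 0, 0, 0.04, 0], [0.094, 0, 0, 0.03, 0], [0.094, 0, 0, 0.012, 0], [0.094, 0, 0, 0.002, 0], [0.094, 0, 0, 0, 0], [0.094, 0, 0, 0, 0], [0.094, 0, 0, 0, 0]]'; python3 -m creep '[[0.035, 0, 0, 0, 0], [0.035, 0, 0, 0, 0], [0.035, 0, 0, 0, 0], [0.035, 0, 0, 0, 0], [0.035, 0, 0, 0, 0], [0.035, 0, 0, 0, 0], [0.035, 0, 0, 0, 0], [0.035, 0, 0, 0, 0], [0.035, 0, 0, 0, 0]]'
```

```text
time: 15.2
tool_pos: [0.4801, 0.2207, 0.0334]
ee_rot: [3.139, -0.005, 0.899]
wrist_force: [-0.1, -0.2, 0.9]
width: 0.0938
finger_force: 0.0
time: 15.95
tool_pos: [0.4781, 0.2199, 0.0305]
ee_rot: [3.141, -0.0, 0.899]
wrist_force: [-0.1, -0.2, -0.9]
width: 0.052
finger_force: 30.0
```

Scaled: 0.117 rad / 4 = 0.0293.

```bash
python3 -m creep '[[0.035, 0, 0, -0.01, 0], [0.035, 0, 0, -0.03, 0], [0.035, 0, 0, -0.04, 0], [0.035, 0, 0, -0.04, 0], [0.035, 0, 0, -0.03, 0], [0.035, 0, 0, 0, 0.0293], [0.035, 0, 0, 0, 0.0293], [0.035, 0, 0, 0, 0.0293], [0.035, 0, 0, 0, 0.0293], [0.035, 0, 0, 0, 0.0293], [0.035, 0, 0, 0, 0.0293], [0.035, 0, 0, 0, 0.0293], [0.035, 0, 0, 0, 0.0293], [0.035, 0, 0, 0, 0], [0.035, 0, 0, 0, 0]]'; python3 -m creep '[[0.035, 0.0193, 0.0337, 0, 0], [0.035, 0.0193, 0.0337, 0, 0], [0.035, 0.0193, 0.0337, 0, 0], [0.035, 0.0193, 0.0337, 0, 0], [0.035, 0.0193, 0.0337, 0, 0], [0.035, 0.0193, 0.0337, 0, 0], [0.035, 0.0193, 0.0337, 0, 0], [0.035, 0.0193, 0.0337, 0, 0], [0.035, 0.0193, 0.0337, 0, 0], [0.035, 0.0193, 0.0337, 0, 0], [0.035, 0, 0, 0, 0], [0.035, 0, 0, 0, 0], [0.035, 0, 0, 0.03, 0], [0.035, 0, 0, 0.04, 0], [0.035, 0, 0, 0.03, 0], [0.035, 0, 0, 0.02, 0], [0.035, 0, 0, 0, 0], [0.035, 0, 0, 0, 0], [0.035, 0, 0, 0, 0]]'
```

```text
time: 17.2
tool_pos: [0.4776, 0.22, 0.1805]
ee_rot: [3.142, 0.001, -0.034]
wrist_force: [0.7, 0.2, -1.7]
width: 0.0517
finger_force: 30.0
time: 18.78
tool_pos: [0.6597, -0.1231, 0.063]
ee_rot: [3.141, -0.004, -0.035]
wrist_force: [0.2, -0.3, -1.9]
width: 0.052
finger_force: 30.0
```

```bash
python3 -m creep '[[0.035, -0.001, 0, 0.01, 0], [0.035, 0, 0, 0.01, 0], [0.035, 0, 0, 0.004, 0], [0.035, 0, 0, 0.001, 0], [0.035, 0, 0, 0.001, 0], [0.035, 0, 0, 0, 0], [0.035, 0, 0, 0, 0], [0.035, 0, 0, 0, 0]]'
```

```text
time: 19.45
tool_pos: [0.6577, -0.1238, 0.0346]
ee_rot: [3.142, -0.0, -0.037]
wrist_force: [0.0, 0.2, -2.4]
width: 0.0519
finger_force: 30.0
```

```bash
python3 -m creep '[[0.035, 0, 0, 0.001, 0], [0.035, 0, 0, 0, 0], [0.035, 0, 0, 0, 0], [0.035, 0, 0, 0, 0]]'
```

```text
time: 19.78
tool_pos: [0.6579, -0.1237, 0.0345]
ee_rot: [3.141, -0.001, -0.037]
wrist_force: [-2.1, 0.8, 3.1]
width: 0.0519
finger_force: 30.0
```

```bash
python3 -m creep '[[0.094, 0, 0, 0, 0], [0.094, 0, 0, 0, 0], [0.094, 0, 0, 0, 0], [0.094, 0, 0, 0, 0], [0.094, 0, 0, 0, 0], [0.094, 0, 0, 0, 0], [0.094, 0, 0, 0, 0], [0.094, 0, 0, 0, 0], [0.094, 0, 0, -0.01, 0], [0.094, 0, 0, -0.03, 0], [0.094, 0, 0, -0.04, 0], [0.094, 0, 0, -0.04, 0], [0.094, 0, 0, -0.03, 0]]'; python3 -m creep '[[0.094, -0.0024, -0.0389, 0, 0], [0.094, -0.0024, -0.0389, 0, 0], [0.094, -0.0024, -0.0389, 0, 0], [0.094, -0.0024, -0.0389, 0, 0], [0.094, -0.0024, -0.0389, 0, 0], [0.094, -0.0024, -0.0389, 0, 0], [0.094, 0, 0, 0, 0], [0.094, 0, 0, 0, 0], [0.094, 0, 0, 0, 0]]';  python3 - <<'E'
from bench import *
from h import *
for n in("wrist","scene","side"):
    s=snapshot(n);np.savez(f"pics/{n}6.npz",**s);cv2.imwrite(f"pics/{n}6.png",s["color"])
a=cv2.imread("pics/wrist6.png");b=cv2.imread("pics/side6.png")
cv2.imwrite("pics/pair6.png",np.hstack([cv2.resize(a,(400,300)),cv2.resize(b[80:320,80:400],(400,300))]))
w=dict(np.load("pics/wrist6.npz"))
m=mask(w,(3,170,120),(10,255,255),(190,80,340,290));c=big(m)[:,0];print(cv2.boundingRect(c),[np.round(v,4) for v in circ(plane(w,c,.068))])
E
```

```text
time: 20.87
tool_pos: [0.6583, -0.1238, 0.1885]
ee_rot: [3.141, -0.005, -0.037]
wrist_force: [0.8, -0.1, 0.7]
width: 0.094
finger_force: 0.0
time: 21.62
tool_pos: [0.652, 0.1099, 0.1841]
ee_rot: [3.141, -0.001, -0.037]
wrist_force: [-0.1, 0.4, 0.4]
width: 0.0938
finger_force: 0.0
(229, 145, 66, 64) [array([0.6538, 0.1093]), np.float64(0.0247)]
```

View pics/pair6.png

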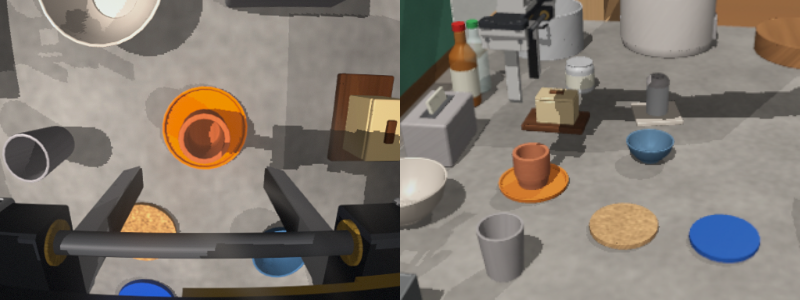

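```bash
python3 -m creep '[[0.094, 0, 0, 0.03, 0], [0.094, 0, 0, 0.04, 0], [0.094, 0, 0, 0.04, 0], [0.094, 0, 0, 0.03, 0], [0.094, 0, 0, 0.012, 0], [0.094, 0, 0, 0.002, 0], [0.094, 0, 0, 0, 0], [0.094, 0, 0, 0, 0], [0.094, 0, 0, 0, 0]]';  python3 -m creep '[[0.05, 0, 0, 0, 0], [0.05, 0, 0, 0, 0], [0.05, 0, 0, 0, 0], [0.05, 0, 0, 0, 0], [0.05, 0, 0, 0, 0], [0.05, 0, 0, 0, 0], [0.05, 0, 0, 0, 0], [0.05, 0, 0, 0, 0]]'
python3 - <<'E'
from h import *
w=dict(np.load("pics/wrist6.npz"));print("mortar",plane(w,(261.5,177),.068))
for n,b in dict(scene6=(300,180,355,235),side6=(225,225,295,285)).items():
    s=dict(np.load(f"pics/{n}.npz"))
    m=mask(s,(10,80,50),(24,255,255),b);c=cv2.convexHull(big(m))[:,0]
    print(n,cv2.boundingRect(c),[(z,np.round(circ(plane(s,c,z))[0],4),round(circ(plane(s,c,z))[1],4)) for z in (.005,.01)])
E
```

```text
time: 22.52
tool_pos: [0.6542, 0.11, 0.0331]
ee_rot: [-3.141, -0.006, -0.038]
wrist_force: [-0.0, -0.7, 0.4]
width: 0.0939
finger_force: 0.0
time: 23.18
tool_pos: [0.6521, 0.1097, 0.0299]
ee_rot: [3.141, -0.001, -0.037]
wrist_force: [-0.7, -2.0, 3.5]
width: 0.065
finger_force: 30.0
mortar [[0.65309185 0.10890704 0.068     ]]
scene6 (306, 193, 41, 37) [(0.005, array([0.4797, 0.2174]), np.float64(0.0555)), (0.01, array([0.4825, 0.2177]), np.float64(0.0553))]
side6 (231, 242, 56, 38) [(0.005, array([0.4789, 0.2169]), np.float64(0.0576)), (0.01, array([0.4783, 0.2234]), np.float64(0.0571))]
```

```bash
python3 -m creep '[[0.05, 0, 0, -0.01, 0], [0.05, 0, 0, -0.03, 0], [0.05, 0, 0, -0.04, 0], [0.05, 0, 0, -0.04, 0], [0.05, -0.0293, -0.0169, 0, 0], [0.05, -0.0293, -0.0169, 0, 0], [0.05, -0.0293, -0.0169, 0, 0], [0.05, -0.0293, -0.0169, 0, 0], [0.05, -0.0293, -0.0169, 0, 0], [0.05, -0.0293, -0.0169, 0, 0], [0.05, 0, 0, 0, 0], [0.05, 0, 0, 0, 0], [0.05, 0, 0, 0.03, 0], [0.05, 0, 0, 0.04, 0], [0.05, 0, 0, 0.02, 0], [0.05, 0, 0, 0.01, 0], [0.05, 0, 0, 0, 0], [0.05, 0, 0, 0, 0], [0.05, 0, 0, 0, 0]]'
```

```text
time: 24.77
tool_pos: [0.482, 0.2183, 0.0516]
ee_rot: [-3.14, -0.004, -0.038]
wrist_force: [0.3, 0.9, -3.1]
width: 0.0647
finger_force: 30.0
```

```bash
python3 -m creep '[[0.05, -0.001, 0, 0.007, 0], [0.05, 0, 0, 0.004, 0], [0.05, 0, 0, 0.001, 0], [0.05, 0, 0, 0.001, 0], [0.05, 0, 0, 0, 0], [0.05, 0, 0, 0, 0], [0.05, 0, 0, 0, 0]]'
```

```text
time: 25.35
tool_pos: [0.4791, 0.2181, 0.0367]
ee_rot: [-3.141, -0.0, -0.037]
wrist_force: [-0.3, -0.3, -3.0]
width: 0.0646
finger_force: 30.0
```

```bash
python3 -m creep '[[0.05, 0, 0, 0.001, 0], [0.05, 0, 0, 0, 0], [0.05, 0, 0, 0, 0]]'
```

```text
time: 25.6
tool_pos: [0.4794, 0.2182, 0.0359]
ee_rot: [-3.141, -0.001, -0.037]
wrist_force: [-1.1, 0.2, -1.8]
width: 0.0647
finger_force: 30.0
```

```bash
python3 -m creep '[[0.05, 0, 0, 0.001, 0], [0.05, 0, 0, 0, 0], [0.05, 0, 0, 0, 0], [0.094, 0, 0, 0, 0], [0.094, 0, 0, 0, 0], [0.094, 0, 0, 0, 0], [0.094, 0, 0, 0, 0], [0.094, 0, 0, 0, 0], [0.094, 0, 0, 0, 0], [0.094, 0, 0, 0, 0], [0.094, 0, 0, 0, 0], [0.094, 0, 0, -0.01, 0], [0.094, 0, 0, -0.03, 0], [0.094, 0, 0, -0.04, 0], [0.094, 0, 0, -0.04, 0], [0.094, 0, 0, -0.04, 0], [0.094, -0.03, 0, -0.03, 0], [0.094, -0.04, 0, 0, 0], [0.094, 0, 0, 0, 0], [0.094, 0, 0, 0, 0]]'
python3 - <<'E'
from bench import *
from h import *
V={}
for n in("wrist","scene","side"):
    s=V[n]=snapshot(n);np.savez(f"pics/{n}7.npz",**s);cv2.imwrite(f"pics/{n}7.png",s["color"])
cv2.imwrite("pics/pair7.png",np.hstack([cv2.resize(V["wrist"]["color"],(400,300)),cv2.resize(V["scene"]["color"][80:320,80:400],(400,300))]))
E
```

```text
time: 27.27
tool_pos: [0.4087, 0.2208, 0.2256]
ee_rot: [-3.14, -0.003, -0.036]
wrist_force: [0.0, -0.5, 0.5]
width: 0.0944
finger_force: 0.0
```

View pics/pair7.png

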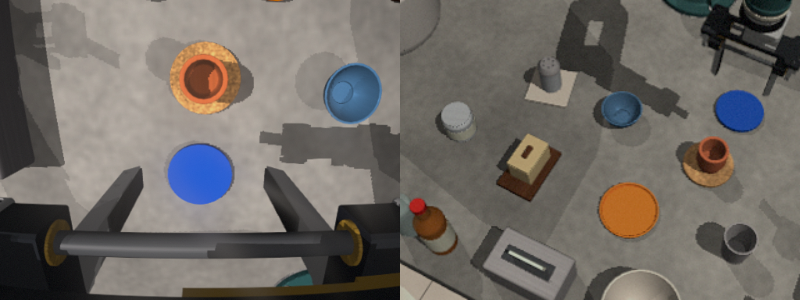

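Everything stands in its place. I'll check the offsets by number.

Run:
```python
from h import *
L=lambda n:dict(np.load(f"pics/{n}.npz"))
w=L("wrist7")
c=cv2.convexHull(big(mask(w,(9,60,60),(24,255,255),(205,40,320,150))))[:,0];print("cork",[np.round(v,4) for v in circ(plane(w,c,.01))])
c=cv2.convexHull(big(mask(w,(2,150,110),(10,255,255),(220,60,300,140))))[:,0];print("mortar",[np.round(v,4) for v in circ(plane(w,c,.074))])
s=L("scene7")
h=cv2.convexHull(big(mask(s,(18,40,120),(32,160,255),(155,180,205,225))));print("box",rect(plane(s,h[:,0],.072)))
h=cv2.convexHull(big(mask(s,(4,100,25),(16,255,255),(145,180,220,250))));print("board",rect(plane(s,h[:,0],.014)))
# shaker silhouette difference against scene with the tile empty is not at hand: compare top in scene with expectation
print("expected shaker lid px scene",proj(s,[.451,-.188,.094]),"base",proj(s,[.451,-.188,.01]))
x=s["color"][110:170,175:230];cv2.imwrite("pics/shk7.png",cv2.resize(x,(550,600),interpolation=cv2.INTER_NEAREST))
```

```text
cork [array([0.4792, 0.2164]), np.float64(0.055)]
mortar [array([0.4796, 0.2188]), np.float64(0.0312)]
box [ 0.6598 -0.113   0.0857  0.067  -0.0374]
board [ 0.6636 -0.1212  0.1301  0.0843 -0.0333]
expected shaker lid px scene [[197.55012619 129.83322776]] base [[200.25269104 147.26305926]]
```

View pics/shk7.png

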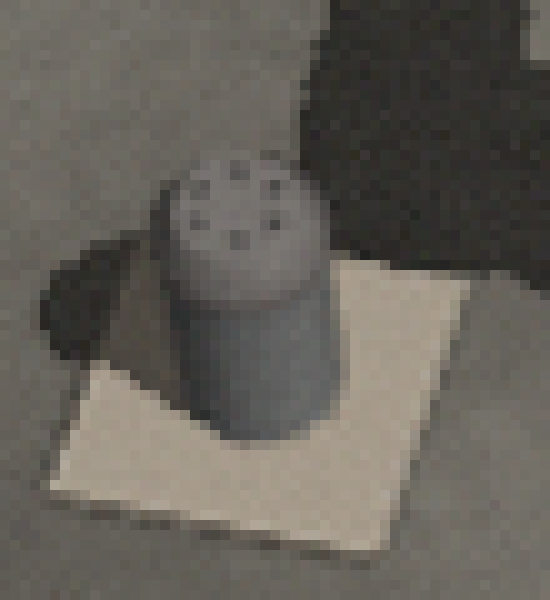

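```bash
python3 -c "
from bench import *
print(close_job())"
```

```text
the job is handed in; nothing more can be done
None
```

I handed the job in: mortar on the cork pad (after parking in the orange lid), shaker on the tile and salt box on the board; from the last pictures all three look upright and inside 15 mm of centre, the box least precisely measured, and no verdict was printed.

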